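Lids back on the drying jars

TASK

The four open stoneware jars have dried after washing up and their lids were left beside them in one stack. Take the stack apart and close every jar with the lid of its own colour and size, each lid seated fully and level with its stopper in the jar's mouth; leave the jars standing upright where they are and let go of everything.

Things in the scene. Friction and masses are not known exactly. Their poses are not given: they have to be found in the camera images.
- lid_cream: largest lid: cream disc 68 mm across, 12 mm thick, on a tapered bare-clay stopper 9 mm high (42 mm across at foot, 52 at the disc); top dished 4 mm deep within a 5 mm rim. Origin: centre of the stopper's foot, z up; disc 9 to 21 mm above it. At the start the bottom of the stack of lids, on the counter. (Keep clear of the wall cabinet behind: from x = 0.61, above z = 0.44 m, y -0.19 to 0.27.)
- jar_cream: largest jar: cream stoneware, round, loose, empty, open: 115 mm tall, body 76 mm across, short neck 63 mm across outside and 55 mm inside. Origin: centre of its underside on the counter, z up. Closed by the cream lid, whose disc then lies on the rim and overhangs the neck by 2.5 mm, its origin 106 mm above the jar's
- lid_blue: second largest lid: dark blue disc 58 mm across, 12 mm thick, on a tapered bare-clay stopper 9 mm high (32 mm across at foot, 42 at the disc); top dished 4 mm deep within a 5 mm rim. Origin: centre of the stopper's foot, z up; disc 9 to 21 mm above it. At the start it stands in the dish of the cream lid, origin 17 mm above that lid's, smaller lids on it.
- jar_blue: second largest jar: dark blue stoneware, round, loose, empty, open: 100 mm tall, body 66 mm across, short neck 53 mm across outside and 45 mm inside. Origin: centre of its underside on the counter, z up. Closed by the dark blue lid, whose disc then lies on the rim and overhangs the neck by 2.5 mm, its origin 91 mm above the jar's
- lid_rust: second smallest lid: rust-red disc 48 mm across, 12 mm thick, on a tapered bare-clay stopper 9 mm high (22 mm across at foot, 32 at the disc); top dished 4 mm deep within a 5 mm rim. Origin: centre of the stopper's foot, z up; disc 9 to 21 mm above it. At the start it stands in the dish of the dark blue lid, origin 17 mm above that lid's, smaller lids on it.
- jar_rust: second smallest jar: rust-red stoneware, round, loose, empty, open: 85 mm tall, body 56 mm across, short neck 43 mm across outside and 35 mm inside. Origin: centre of its underside on the counter, z up. Closed by the rust-red lid, whose disc then lies on the rim and overhangs the neck by 2.5 mm, its origin 76 mm above the jar's
- lid_sage: smallest lid: light green disc 38 mm across, 12 mm thick, on a tapered bare-clay stopper 9 mm high (12 mm across at foot, 22 at the disc); top dished 4 mm deep within a 5 mm rim. Origin: centre of the stopper's foot, z up; disc 9 to 21 mm above it. At the start it stands in the dish of the rust-red lid, origin 17 mm above that lid's (top of the stack).
- jar_sage: smallest jar: light green stoneware, round, loose, empty, open: 70 mm tall, body 46 mm across, short neck 33 mm across outside and 25 mm inside. Origin: centre of its underside on the counter, z up. Closed by the light green lid, whose disc then lies on the rim and overhangs the neck by 2.5 mm, its origin 61 mm above the jar's
Not all that is in view belongs to the job. Leave any green or orange look-alike of the lid_cream alone.

How it is judged (in metres and radians):
At the end, for the whole second after the job is handed in: Every lid sits on the jar of its colour: centred within 5 mm, its height within 3 mm of fully seated on the rim, level with the jar within 0.08 rad, at rest and untouched; every jar stands upright (within 0.06 rad) within 30 mm of where it started. No jar was tipped over on the way (horizontal distance between lid_cream and jar_cream below 0.005 m and z of lid_cream in the frame of jar_cream between 0.103 and 0.109 m and angle between the z axis of lid_cream and the z axis of jar_cream, either way round below 0.08 rad and angle between each of jar_cream, jar_blue, jar_rust, jar_sage's own z axis and vertical below 0.06 rad and distance of each of jar_cream, jar_blue, jar_rust, jar_sage from where it was at the start of the episode below 0.03 m and linear speed of each of lid_cream, lid_blue, lid_rust, lid_sage below 0.02 m/s and horizontal distance between lid_blue and jar_blue below 0.005 m and z of lid_blue in the frame of jar_blue between 0.088 and 0.094 m and angle between the z axis of lid_blue and the z axis of jar_blue, either way round below 0.08 rad and horizontal distance between lid_rust and jar_rust below 0.005 m and z of lid_rust in the frame of jar_rust between 0.073 and 0.079 m and angle between the z axis of lid_rust and the z axis of jar_rust, either way round below 0.08 rad and horizontal distance between lid_sage and jar_sage below 0.005 m and z of lid_sage in the frame of jar_sage between 0.058 and 0.064 m and angle between the z axis of lid_sage and the z axis of jar_sage, either way round below 0.08 rad).
It fails at once if the cream jar is tipped over (angle between jar_cream's own z axis and vertical above 0.5 rad).
It fails at once if the dark blue jar is tipped over (angle between jar_blue's own z axis and vertical above 0.5 rad).
It fails at once if the rust-red jar is tipped over (angle between jar_rust's own z axis and vertical above 0.5 rad).
It fails at once if the light green jar is tipped over (angle between jar_sage's own z axis and vertical above 0.5 rad).
It also fails if it takes over 99 s, if anything falls off the work surface, if the arm or the gripper's body presses on something with over 40 N, if the wrist force passes 120 N, or if a joint passes its speed limit or range.

ROBOT

A 6-joint arm with a two-finger parallel gripper is mounted at the origin on a cart in front of the work surface, level with it; the furniture and walls round the work are solid. World frame = base frame: x ahead of the robot, y to its left, z up, the work surface at z = 0. Lengths are in mm, angles in rad, forces in N, time in s.
With the tool pointing down it reaches from about 425 to 1125 mm from the base axis. Payload 14.9 kg.
Tool frame: the origin (TCP) lies at the very end of the fingers, on their centre line; the grasp point (between the pads) lies 19 mm behind it; z points along the fingers, y is the line along which they close (so a half turn about z gives the same grasp; the last joint's range is limited). The gripper opens to 91 mm and grips with 3 to 60 N. Pads are 32 mm wide; open, the fingers measure 118 mm over their backs; the gripper's body (76 mm by 178 mm) begins 60 mm behind the grasp point.
Start: joints at [1.132, 0.379, 1.734, -0, 1.028, -0.033], TCP at [276.336, 643.161, 213.932] pointing down, gripper open.
Joint ranges: [-2.77, 2.77], [-0.74, 2.19], [0, 2.66], [-1.06, 4.2], [0.31, 2.87], [-3.08, 3.08]. Speed limits (rad/s): [1.89, 1.89, 2.39, 3.14, 3.14, 3.14].

INTERFACE

Orientations are given as a 3x3 rotation matrix whose columns are the frame's x, y, z axes.
In Python, from rig import state, snapshot, camera_info, env, find_in, silhouettes gives the robot as it stands. The module is installed in compiled form; this text tells all that it offers.
- The arm moves only by the tool arm_command, never from a script. Its argument "rows" is a list of rows, each an object with "xyz": the shift along the tool's x, y, z in m, a list of three; "twist": the turn about the tool's z in degrees. A call has exactly 8 rows; each row shifts and turns the commanded pose from where the row before left it, along the tool's axes as they then stand; what a row does not reach is not made up. A row lasts 1/8 s, in which the tool goes at most 62.5 mm and 10.7 degrees, less where a joint would pass 70% of its speed; a pose out of reach is approached as far as the arm can. A call with a gripper value outside its range is refused whole. "fingers" is the gripper's target within -1 to 1 (shut at 1, half-way at 0, fully open at -1), set as the call begins (left out, the last holds). The fingers move at their own pace and stop on an object; "squeeze" is the grip in N (left out, the last holds). Time passes only in rows, so rows that do not move let the fingers close, or fill a call up. It gives the time, the measured TCP pose, the force, the opening and the grip force at its end, in the units of the state.
- state(): the state, without advancing time (a new reading comes with each control period).
- snapshot(name): name is "side" or "top" or "wrist"; returns the picture (480x640x3 uint8, blue, green, red); there is no depth.
- camera_info(name): a dict with "camera_matrix" (3x3 intrinsics, pixels), "R" (3x3) and "t" (3): a world point X has camera coordinates R X + t. Camera axes: x right, y down, z forward; pixel columns grow to the right and rows downward; lengths in mm; the calibration is good to about 2 mm. A picture is of the moment at which its call begins: read the wrist's pose just before it. camera_info takes no time and is no camera call; for the wrist camera it gives the pose at the moment of the call.
- env.job_done(): hands the job in; it is judged then, once.
Trained networks look in the newest picture that a camera, given by its name, has taken for a name from the list of things; names that differ only in an ending like _2 or _b are one class to them, and where a whole thing is asked for, a point or a joint stands for the part that bears it (a point fixed in the world has none). Each returns a list of dicts, best first, with "conf" (0 to 1); they miss things now and then, are a little off and sometimes report something else, mostly with a low value. They report only what shows in the picture. A call takes as long as a camera call. They do not tell look-alikes from the thing itself.
- find_in(camera, name): "rect" ([left, top, width, height] in pixels, round what is visible of it).
- silhouettes(camera, name): "pixels" (480x640 bool, what is visible of it) and "rect" ([left, top, width, height] in pixels, round what is visible of it).
The state is a dict: "time": time; "qpos": joint angles; "qvel": joint speeds; "joint_efforts": joint torques, N m; "tcp_pos": TCP position; "ee_rot": TCP orientation; "wrist_force": force on the tool from outside, world axes, zero at the start; "moment": the same for the moment, N m; "width": finger opening in mm; "gripper_force": force on a finger pad.
Only numpy, scipy, OpenCV 4.12 (cv2) and the standard library are available. Lean on these libraries where they do the work, as an engineer would, in place of code of your own. Each camera call takes 0.05 s, during which the arm holds its last target. There are 200 camera calls.

## Working session

There is one attempt and no reset: what is moved stays moved. The work goes in short steps, Python scripts to look and compute and a tool call to move; the robot and the scene stay as the last step left them, time stands still between calls to the robot, and variables do not carry over. Pictures are saved under pics/ and viewed, at most 14 in all, crops included, and the job is handed in when it is done.

Besides the shell and the picture viewer there is one more tool, called after "Request:" as name([rows], argument=value, ...), one row to a line, values as JSON. arm_command: Moves the arm, as the interface text tells. Its arguments: {"type":"object","properties":{"rows":{"type":"array"},"fingers":{"type":"number"},"squeeze":{"type":"number"}},"required":["rows"]}

```bash
mkdir -p pics; cat > look.py <<'E'
import numpy as np, cv2
from rig import state, snapshot, camera_info, find_in, silhouettes
N=['lid_cream','jar_cream','lid_blue','jar_blue','lid_rust','jar_rust','lid_sage','jar_sage']
def ray(cam,uv,z,ci=None):
    c=ci or camera_info(cam);K=np.array(c['camera_matrix']);R=np.array(c['R']);t=np.array(c['t'])
    C=-R.T@t; d=R.T@np.linalg.solve(K,[uv[0],uv[1],1.]); s=(z-C[2])/d[2]; return C+s*d
E
python3 - <<'E'
from look import *
ims=[]
for cam in ('top','side'):
    im=snapshot(cam); cv2.imwrite(f'pics/{cam}0.png',im)
    c=camera_info(cam); print(cam,np.round(-np.array(c['R']).T@np.array(c['t'])))
    for n in N:
        print(n,[(np.round(d['rect']).tolist(),round(d['conf'],2)) for d in find_in(cam,n)[:3]])
s=state();print(s['time'],np.round(s['ee_rot'],3).tolist(),s['width'])
E
```

```text
top [ 270.  -84. 1315.]
lid_cream [([415.0, 241.0, 31.0, 32.0], 0.7), ([441.0, 196.0, 26.0, 24.0], 0.49)]
jar_cream [([138.0, 199.0, 45.0, 39.0], 0.63)]
lid_blue [([440.0, 194.0, 18.0, 23.0], 0.45)]
jar_blue [([363.0, 190.0, 31.0, 32.0], 0.75)]
lid_rust []
jar_rust [([304.0, 197.0, 26.0, 23.0], 0.74), ([439.0, 192.0, 17.0, 25.0], 0.73)]
lid_sage [([452.0, 192.0, 20.0, 18.0], 0.7)]
jar_sage [([222.0, 206.0, 19.0, 19.0], 0.72), ([443.0, 198.0, 20.0, 18.0], 0.36)]
side [ 178. -876.  799.]
lid_cream [([331.0, 385.0, 38.0, 40.0], 0.91), ([310.0, 323.0, 34.0, 32.0], 0.78), ([370.0, 342.0, 40.0, 27.0], 0.57)]
jar_cream []
lid_blue [([376.0, 340.0, 32.0, 20.0], 0.63)]
jar_blue [([348.0, 244.0, 28.0, 56.0], 0.83)]
lid_rust [([378.0, 332.0, 26.0, 18.0], 0.62)]
jar_rust [([324.0, 210.0, 28.0, 44.0], 0.79)]
lid_sage [([383.0, 321.0, 21.0, 22.0], 0.58), ([326.0, 211.0, 23.0, 40.0], 0.57)]
jar_sage [([304.0, 173.0, 18.0, 30.0], 0.86), ([324.0, 208.0, 26.0, 44.0], 0.41)]
0.9 [[-0.919, 0.395, 0.0], [0.395, 0.919, 0.0], [-0.0, 0.0, -1.0]] 90.97893240522691
```

View pics/top0.png

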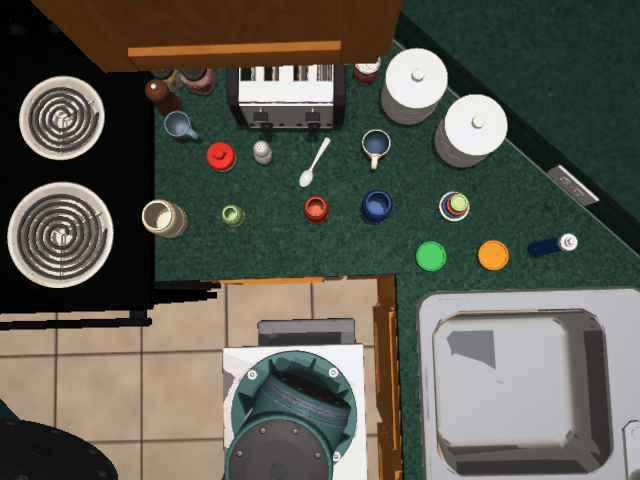

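View pics/side0.png

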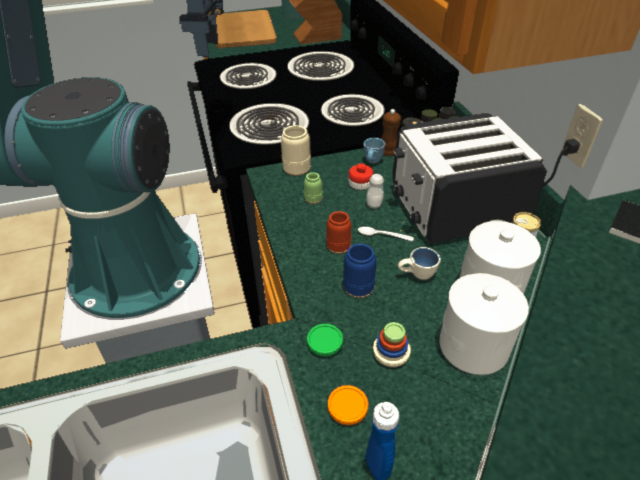

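The pictures show the stack at top (454,206) / side (392,343). The jars in the top view are cream (164,218), sage (233,215), rust (316,208) and blue (377,205). The plain green disc at (430,256) and the orange one at (493,255) are look-alikes. The cream-rimmed disc under the blue, rust and sage lids fits lid_cream.

```bash
cat >> look.py <<'E'
def tri(uv):
    A=[];b=[]
    for cam,p in uv.items():
        c=camera_info(cam);P=np.array(c['camera_matrix'])@np.c_[np.array(c['R']),np.array(c['t'])]
        for k in (0,1): r=p[k]*P[2]-P[k]; A.append(r[:3]);b.append(-r[3])
    return np.linalg.lstsq(np.array(A),np.array(b),rcond=None)[0]
E
python3 - <<'E'
from look import *
for n,uv,z in [('cream',(160,215),115),('sage',(232,213),70),('rust',(316,204),85),('blue',(377,201),100),('stack',(458,203),72),('stackbase',(454,206),21)]:
    print(n,np.round(ray('top',uv,z),1))
for n,uv,z in [('cream',(296,132),115),('sage',(313,179),70),('rust',(339,216),85),('blue',(360,253),100),('stack',(395,330),72),('stackbase',(392,350),21)]:
    print('side',n,np.round(ray('side',uv,z),1))
s=state(); c=camera_info('wrist'); R=np.array(c['R']); C=-R.T@np.array(c['t'])
E_=np.array(s['ee_rot']); print('wristcam in tool',np.round(E_.T@(C-s['tcp_pos']),1),'axes in tool',np.round(R@E_,2).tolist(),np.round(c['camera_matrix']).tolist())
im=snapshot('wrist');cv2.imwrite('pics/w0.png',im)
t=cv2.imread('pics/top0.png');s_=cv2.imread('pics/side0.png')
cv2.imwrite('pics/crop0.png',np.hstack([cv2.resize(t[170:290,400:520],(400,400),interpolation=cv2.INTER_CUBIC),cv2.resize(s_[300:440,290:430],(400,400),interpolation=cv2.INTER_CUBIC)]))
E
```

```text
cream [440.  265.1 115. ]
sage [445.9 120.   70. ]
rust [457.7 -64.6  85. ]
blue [ 457.8 -195.1  100. ]
stack [ 452.2 -373.4   72. ]
stackbase [ 453.1 -375.9   21. ]
side cream [440.3 265.4 115. ]
side sage [441.4 110.4  70. ]
side rust [452.4 -61.3  85. ]
side blue [ 450.7 -200.1  100. ]
side stack [ 454. -377.   72.]
side stackbase [ 450.5 -382.5   21. ]
wristcam in tool [  66.6   -1.1 -172.1] axes in tool [[-0.0, 1.0, -0.0], [-0.97, -0.0, -0.24], [-0.24, 0.0, 0.97]] [[351.0, 0.0, 319.0], [0.0, 351.0, 233.0], [0.0, 0.0, 1.0]]
```

View pics/crop0.png

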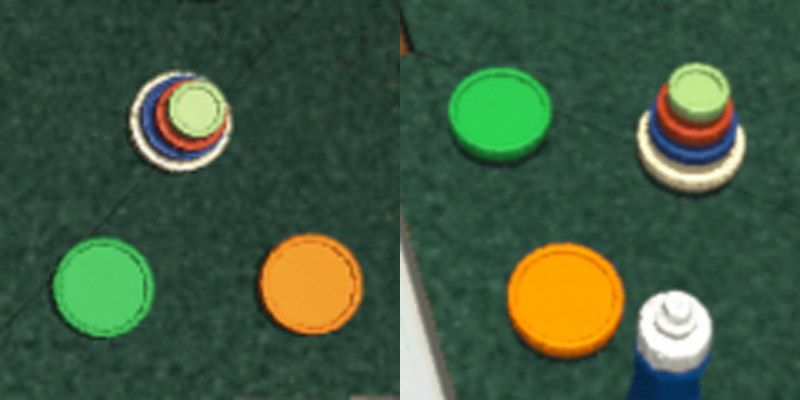

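View pics/w0.png

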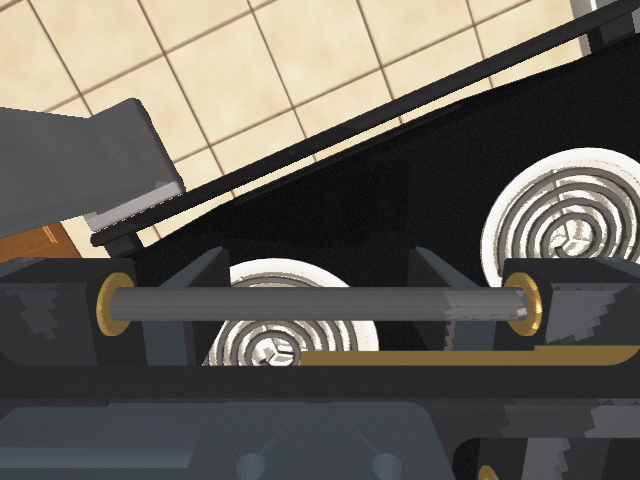

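The crop confirms it: the stack has a cream-rimmed bottom disc with blue, rust and sage lids on it at top (454,206). The solid green and orange discs are separate and stay put. The wrist view shows only the stove and the fingers. I'll align the tool with the world axes and move toward the jars.

Request:
arm_command([
  {"xyz": [0,0,0],"twist": -7.8},
  {"xyz": [0,0,0],"twist": -7.8},
  {"xyz": [0,0,0],"twist": -7.7},
  {"xyz": [-0.033,-0.055,-0.007],"twist": 0},
  {"xyz": [-0.033,-0.055,-0.007],"twist": 0},
  {"xyz": [-0.033,-0.055,-0.007],"twist": 0},
  {"xyz": [-0.033,-0.055,-0.007],"twist": 0},
  {"xyz": [-0.033,-0.055,-0.007],"twist": 0},
], fingers=-1)

```text
time: 1.95
tcp_pos: [437.2, 375.2, 248.3]
ee_rot: [[-1.0, -0.001, 0.0], [-0.001, 1.0, 0.0], [-0.0, 0.0, -1.0]]
wrist_force: [1.0, 0.7, -0.1]
width: 91.3
gripper_force: 0.0
```

Request:
arm_command([
  {"xyz": [0,-0.03,0],"twist": 0},
  {"xyz": [0,-0.03,0],"twist": 0},
  {"xyz": [0,-0.03,0],"twist": 0},
  {"xyz": [0,-0.03,0],"twist": 0},
  {"xyz": [0,-0.03,0],"twist": 0},
  {"xyz": [0,-0.03,0],"twist": 0},
  {"xyz": [0,0,0],"twist": 0},
  {"xyz": [0,0,0],"twist": 0},
])

```text
time: 2.95
tcp_pos: [436.7, 197.2, 248.0]
ee_rot: [[-1.0, -0.001, 0.0], [-0.001, 1.0, 0.0], [-0.0, 0.0, -1.0]]
wrist_force: [0.3, 0.1, -0.0]
width: 91.6
gripper_force: 0.0
```

```bash
python3 - <<'E'
from look import *
ci=camera_info('wrist'); im=snapshot('wrist');cv2.imwrite('pics/w1.png',im)
for n,z in (('jar_cream',115),('jar_sage',70)):
    for d in silhouettes('wrist',n)[:2]: print(n,d['rect'],round(d['conf'],2))
E
```

```text
jar_cream [351.9, 176.8, 89.9, 84.5] 0.83
jar_sage [232.9, 195.5, 48.8, 43.8] 0.95
```

View pics/w1.png

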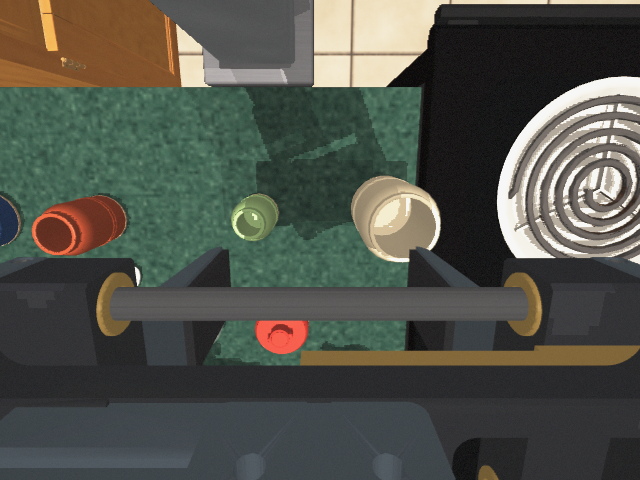

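Request:
arm_command([
  {"xyz": [-0.001,-0.05,0],"twist": 0},
  {"xyz": [-0.001,-0.05,0],"twist": 0},
  {"xyz": [-0.001,-0.05,0],"twist": 0},
  {"xyz": [-0.001,-0.05,0],"twist": 0},
  {"xyz": [-0.001,-0.05,0],"twist": 0},
  {"xyz": [-0.001,-0.05,0],"twist": 0},
  {"xyz": [0,-0.025,0],"twist": 0},
  {"xyz": [0,0,0],"twist": 0},
])

```text
time: 4.1
tcp_pos: [443.1, -129.0, 247.8]
ee_rot: [[-1.0, 0.001, -0.0], [0.001, 1.0, -0.0], [0.0, -0.0, -1.0]]
wrist_force: [-0.1, 0.3, 0.0]
width: 91.2
gripper_force: 0.0
```

The picture shows the cream jar mouth at (403,219), sage at (250,220) and rust at (58,232) at the left edge.

```bash
cat >> look.py <<'E'
from scipy.optimize import minimize
def circ(ci,x,y,z,r):
    a=np.linspace(0,2*np.pi,48); P=np.c_[x+r*np.cos(a),y+r*np.sin(a),0*a+z]
    c=P@np.array(ci['R']).T+np.array(ci['t']); p=c@np.array(ci['camera_matrix']).T; return p[:,:2]/p[:,2:]
DIM={'cream':(115,38,31.5),'blue':(100,33,26.5),'rust':(85,28,21.5),'sage':(70,23,16.5)}
def hull(m,*cs):
    h=cv2.convexHull((np.vstack(cs)*16).astype(np.int32)); cv2.fillConvexPoly(m,h,1,shift=4)
def fitjar(mask,ci,n,x0):
    H,rb,rn=DIM[n]; M=mask.astype(np.uint8)
    def f(p):
        m=np.zeros_like(M); hull(m,circ(ci,p[0],p[1],0,rb),circ(ci,p[0],p[1],H-p[2],rb)); hull(m,circ(ci,p[0],p[1],H-p[2],rn),circ(ci,p[0],p[1],H,rn))
        m[260:]=0; A=M.copy();A[260:]=0
        return 1-(m&A).sum()/((m|A).sum()+1e-9)
    r=minimize(f,[*x0,18],method='Nelder-Mead',options=dict(initial_simplex=[[x0[0],x0[1],18],[x0[0]+8,x0[1],18],[x0[0],x0[1]+8,18],[x0[0],x0[1],25]]))
    return np.round(r.x,1),round(1-r.fun,3)
E
python3 - <<'E'
from look import *
def go(im,ci,n,x0):
    d=silhouettes('wrist','jar_'+n)
    if d: print(n,round(d[0]['conf'],2),fitjar(d[0]['pixels'],ci,n,x0))
ci=camera_info('wrist'); im=snapshot('wrist');cv2.imwrite('pics/w2.png',im)
go(im,ci,'rust',(455,-63));go(im,ci,'blue',(455,-197))
for n in ('lid_sage','lid_cream'): print(n,[(np.round(q['rect']),q['conf']) for q in find_in('wrist',n)[:2]])
E
```

```text
rust 0.94 (array([453.2, -62.6,  24.6]), np.float64(0.965))
blue 0.62 (array([ 454.4, -197.6,   23. ]), np.float64(0.978))
lid_sage [(array([ 56., 205.,  41.,  46.]), 0.87)]
lid_cream [(array([ 2., 83., 53., 67.]), 0.87), (array([111.,  80.,  65.,  70.]), 0.82)]
```

Request:
arm_command([
  {"xyz": [-0.001,-0.05,0],"twist": 0},
  {"xyz": [-0.001,-0.05,0],"twist": 0},
  {"xyz": [-0.001,-0.05,0.01],"twist": 0},
  {"xyz": [-0.001,-0.05,0.01],"twist": 0},
  {"xyz": [-0.001,-0.045,0.01],"twist": 0},
  {"xyz": [0,0,0.01],"twist": 0},
  {"xyz": [0,0,0],"twist": 0},
  {"xyz": [0,0,0],"twist": 0},
])

```text
time: 5.35
tcp_pos: [448.4, -371.9, 208.2]
ee_rot: [[-1.0, -0.002, 0.0], [-0.002, 1.0, 0.0], [-0.0, 0.0, -1.0]]
wrist_force: [-0.2, 0.1, -0.0]
width: 91.6
gripper_force: 0.0
```

```bash
cat >> look.py <<'E'
LR={'cream':34,'blue':29,'rust':24,'sage':19}
def fitdisc(mask,ci,n,zb,x0):
    M=mask.astype(np.uint8)
    def f(p):
        m=np.zeros_like(M); hull(m,circ(ci,p[0],p[1],zb,LR[n]),circ(ci,p[0],p[1],zb+12,LR[n]))
        return 1-(m&M).sum()/((m|M).sum()+1e-9)
    r=minimize(f,x0,method='Nelder-Mead',options=dict(initial_simplex=[[x0[0],x0[1]],[x0[0]+8,x0[1]],[x0[0],x0[1]+8]]))
    return np.round(r.x,1),round(1-r.fun,3)
E
python3 - <<'E'
from look import *
ci=camera_info('wrist'); im=snapshot('wrist')
cv2.imwrite('pics/w3.png',im)
for n,zb in (('sage',60),('rust',43),('blue',26),('cream',9)):
    d=silhouettes('wrist','lid_'+n)
    for q in d[:2]: print(n,np.round(q['rect']),round(q['conf'],2),fitdisc(q['pixels'],ci,n,zb,(453,-377)))
cv2.imwrite('pics/w3c.png',cv2.resize(im[120:270,210:410],(800,600),interpolation=cv2.INTER_CUBIC))
E
```

```text
sage [295. 211.  43.  43.] 0.7 (array([ 455.4, -376. ]), np.float64(0.911))
rust [291. 199.  46.  44.] 0.58 (array([ 453.5, -376.3]), np.float64(0.289))
cream [195.  68.  73.  74.] 0.87 (array([ 453., -377.]), np.float64(0.0))
cream [333.  69.  76.  73.] 0.77 (array([ 453., -377.]), np.float64(0.0))
```

View pics/w3c.png

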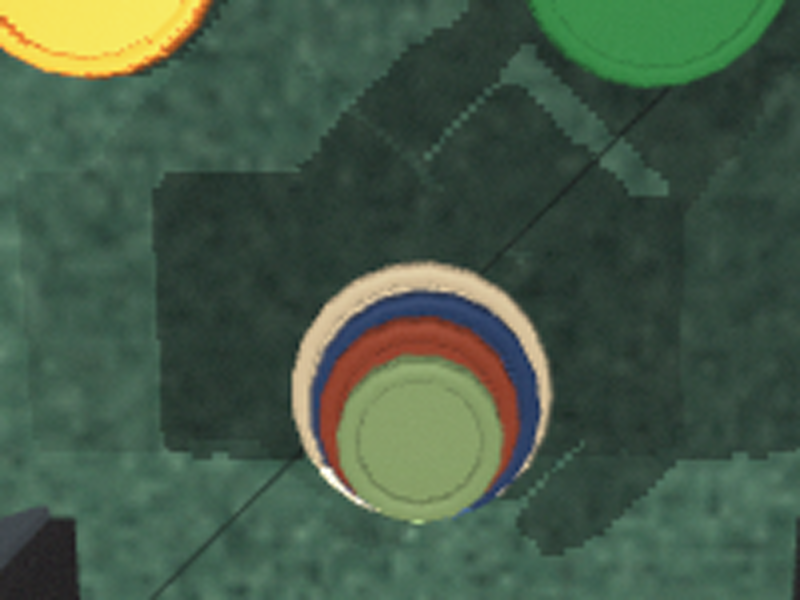

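The crop shows the stack from above, with concentric cream, blue, rust and sage discs. The sage top centre is at crop (421,440), which is pixel (315,230), and that agrees with the fit at (455,-376). Descending on the sage lid.

Request:
arm_command([
  {"xyz": [-0.0035,-0.002,0.03],"twist": 0},
  {"xyz": [-0.0035,-0.002,0.03],"twist": 0},
  {"xyz": [0,0,0.03],"twist": 0},
  {"xyz": [0,0,0.03],"twist": 0},
  {"xyz": [0,0,0.02],"twist": 0},
  {"xyz": [0,0,0.01],"twist": 0},
  {"xyz": [0,0,0],"twist": 0},
  {"xyz": [0,0,0],"twist": 0},
])

```text
time: 6.6
tcp_pos: [455.5, -377.5, 58.8]
ee_rot: [[-1.0, -0.001, 0.001], [-0.001, 1.0, -0.001], [-0.001, -0.001, -1.0]]
wrist_force: [-0.1, -0.4, -1.0]
width: 91.3
gripper_force: 0.0
```

Request:
arm_command([
  {"xyz": [0,0,0],"twist": 0},
  {"xyz": [0,0,0],"twist": 0},
  {"xyz": [0,0,0],"twist": 0},
  {"xyz": [0,0,0],"twist": 0},
  {"xyz": [0,0,0],"twist": 0},
  {"xyz": [0,0,0],"twist": 0},
  {"xyz": [0,0,0],"twist": 0},
  {"xyz": [0,0,0],"twist": 0},
], fingers=1, squeeze=15)

```text
time: 7.6
tcp_pos: [455.0, -377.1, 57.8]
ee_rot: [[-1.0, -0.001, -0.0], [-0.001, 1.0, 0.0], [0.0, 0.0, -1.0]]
wrist_force: [-1.3, -0.1, -0.5]
width: 36.9
gripper_force: 15.0
```

Request:
arm_command([
  {"xyz": [0,0,-0.02],"twist": 0},
  {"xyz": [0,0,-0.05],"twist": 0},
  {"xyz": [0,0.02,-0.05],"twist": 0},
  {"xyz": [0,0.05,-0.02],"twist": 0},
  {"xyz": [0,0.06,0],"twist": 0},
  {"xyz": [0,0.06,0],"twist": 0},
  {"xyz": [0,0.06,0],"twist": 0},
  {"xyz": [0,0.06,0],"twist": 0},
])

```text
time: 8.6
tcp_pos: [454.7, -65.4, 199.3]
ee_rot: [[-1.0, -0.0, 0.002], [-0.0, 1.0, -0.0], [-0.002, -0.0, -1.0]]
wrist_force: [1.9, 0.2, -0.1]
width: 36.8
gripper_force: 15.0
```

Request:
arm_command([
  {"xyz": [0.002,0.05,0],"twist": 0},
  {"xyz": [0.002,0.05,0],"twist": 0},
  {"xyz": [0.002,0.04,0],"twist": 0},
  {"xyz": [0.002,0.03,0],"twist": 0},
  {"xyz": [0.001,0.015,0],"twist": 0},
  {"xyz": [0,0,0],"twist": 0},
  {"xyz": [0,0,0],"twist": 0},
  {"xyz": [0,0,0],"twist": 0},
])

```text
time: 9.6
tcp_pos: [445.7, 117.1, 197.9]
ee_rot: [[-1.0, 0.0, -0.0], [0.0, 1.0, -0.0], [0.0, -0.0, -1.0]]
wrist_force: [-0.2, -0.4, 0.4]
width: 36.9
gripper_force: 15.0
```

```bash
python3 - <<'E'
from look import *
ci=camera_info('wrist'); im=snapshot('wrist');cv2.imwrite('pics/w4.png',im)
for n,x0 in (('sage',(444,118)),('cream',(440,265))):
    d=silhouettes('wrist','jar_'+n)
    for q in d[:1]: print(n,round(q['conf'],2),q['rect'],fitjar(q['pixels'],ci,n,x0))
s=state();t=np.array(s['tcp_pos']); print(t,s['width'],s['wrist_force'])
for q in silhouettes('wrist','lid_sage')[:2]:
    print(q['rect'],q['conf'],fitdisc(q['pixels'],ci,'sage',t[2]+2.2,(t[0],t[1])))
E
```

```text
sage 0.69 [305.8, 192.5, 46.3, 53.1] (array([447.1, 125.5,  25.3]), np.float64(0.983))
cream 0.69 [433.4, 173.0, 141.4, 100.9] (array([440.4, 273.5,  19.6]), np.float64(0.98))
[445.67944245 117.44922814 197.81275972] 37.12884295776193 [-0.67005572  0.3497978  -0.90475005]
[282.0, 246.0, 73.4, 81.2] 0.89 (array([445.1, 116.7]), np.float64(0.491))
```

View pics/w4.png

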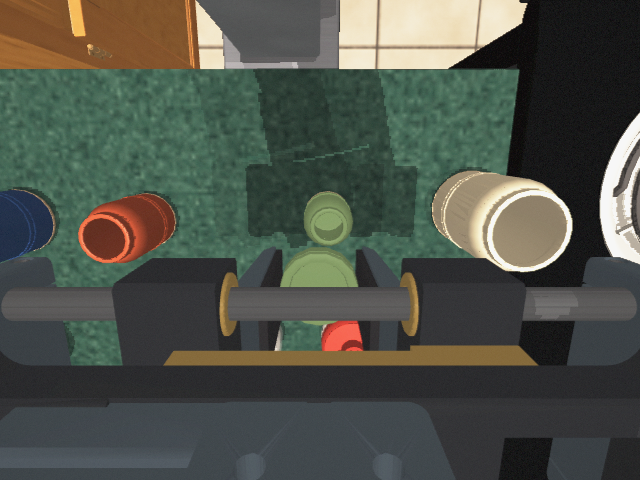

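The picture shows the sage lid held between the fingers at (318,285), the sage jar at (328,220) and the cream jar at (503,225). The jar y from this view disagrees with the static cameras by several mm, so I'll cross-check with the rects already in hand.

```bash
cat > chk.py <<'E'
from look import *
from scipy.optimize import least_squares
def pred(ci,n,x,y):
    H,rb,rn=DIM[n]; p=np.vstack([circ(ci,x,y,0,rb),circ(ci,x,y,H-22,rb),circ(ci,x,y,H,rn)])
    return np.r_[p.min(0),p.max(0)]
def solve(ci,n,r,x0=(450,0)):
    r=np.array(r,float); q=np.r_[r[:2],r[:2]+r[2:]]
    s=least_squares(lambda p:pred(ci,n,*p)-q,x0); return np.round(s.x,1),np.round(s.fun,1)
if __name__=='__main__':
    top,side=camera_info('top'),camera_info('side'); w4=camera_info('wrist')
    R=np.array(w4['R']); s=state()
    w1=dict(w4); C=-R.T@np.array(w4['t'])+np.array([436.7,197.2,248])-s['tcp_pos']; w1['t']=-R@C
    for nm,ci,n,r in [('top',top,'sage',[222,206,19,19]),('side',side,'sage',[304,173,18,30]),('w1',w1,'sage',[232.9,195.5,48.8,43.8]),('w4',w4,'sage',[305.8,192.5,46.3,53.1]),
     ('top',top,'cream',[138,199,45,39]),('side',side,'cream',[281,125,30,48]),('w1',w1,'cream',[351.9,176.8,89.9,84.5]),('w4',w4,'cream',[433.4,173,141.4,100.9]),
     ('top',top,'rust',[304,197,26,23]),('side',side,'rust',[324,210,28,44]),('w4',w4,'rust',[79,193,97,70]),('top',top,'blue',[363,190,31,32]),('side',side,'blue',[348,244,28,56])]:
        print(nm,n,*solve(ci,n,r))
    print(np.round(w4['R'],4).tolist(),np.round(w4['camera_matrix'],2).tolist())
E
python3 chk.py
```

```text
top sage [446.2 128.2] [-2.3 -1.9  2.4  2. ]
side sage [444.3 123.3] [-0.2 -0.9  0.3  0.9]
w1 sage [446.8 128.1] [ 0.8 -1.9 -0.9  1.8]
w4 sage [447.5 126.8] [-1.4 -0.7  1.4  0.7]
top cream [440.2 281.6] [-0.6 -0.   0.7  0. ]
side cream [441.  277.1] [ 0.3 -1.2 -0.3  1.1]
w1 cream [440.5 275.1] [-0.  -1.2  0.   1. ]
w4 cream [442.4 277.1] [-0.5 -0.5  0.4  0.4]
top rust [454.7 -66.2] [ 0.3 -2.7 -0.3  2.9]
side rust [449.7 -63.3] [ 1.4  0.6 -1.4 -0.5]
w4 rust [453.4 -62.6] [-1.  -0.3  1.2  0.3]
top blue [ 454.7 -202.3] [-0.8 -1.1  0.8  1.2]
side blue [ 455.4 -203.1] [-2.9  0.4  2.8 -0.6]
[[0.0004, 1.0, 0.0014], [0.9717, -0.0007, 0.2363], [0.2363, 0.0013, -0.9717]] [[351.39, 0.0, 318.64], [0.0, 351.39, 232.53], [0.0, 0.0, 1.0]]
```

Request:
arm_command([
  {"xyz": [-0.0015,0.008,0.01],"twist": 0},
  {"xyz": [0,0,0.015],"twist": 0},
  {"xyz": [0,0,0.015],"twist": 0},
  {"xyz": [0,0,0],"twist": 0},
  {"xyz": [0,0,0],"twist": 0},
  {"xyz": [0,0,0],"twist": 0},
  {"xyz": [0,0,0],"twist": 0},
  {"xyz": [0,0,0],"twist": 0},
])

```text
time: 10.8
tcp_pos: [447.2, 125.9, 158.1]
ee_rot: [[-1.0, -0.001, 0.0], [-0.001, 1.0, 0.0], [-0.0, 0.0, -1.0]]
wrist_force: [-0.5, -0.1, 0.2]
width: 36.9
gripper_force: 15.0
```

```bash
python3 - <<'E'
from look import *
ci=camera_info('wrist'); im=snapshot('wrist')
for q in silhouettes('wrist','jar_sage')[:1]: print(round(q['conf'],2),q['rect'],fitjar(q['pixels'],ci,'sage',(447,126)))
s=state(); t=np.array(s['tcp_pos']); print(t)
# overlay predicted rim (outer/inner) at current estimate and lid circle
o=im.copy()
for x,y,c in ((447.1,125.5,(0,0,255)),):
    for z,r in ((70,16.5),(70,12.5),(0,23)): cv2.polylines(o,[circ(ci,x,y,z,r).astype(np.int32)],True,c)
cv2.polylines(o,[circ(ci,t[0],t[1],t[2]+14,19).astype(np.int32)],True,(255,0,255))
cv2.imwrite('pics/w5.png',cv2.resize(o[160:340,220:420],(800,600)*1 if False else (660,594),interpolation=cv2.INTER_CUBIC))
E
```

```text
0.96 [291.5, 195.1, 54.7, 55.7] (array([446.5, 125.4,  24. ]), np.float64(0.89))
[447.1717324  125.93141071 157.96794661]
```

View pics/w5.png

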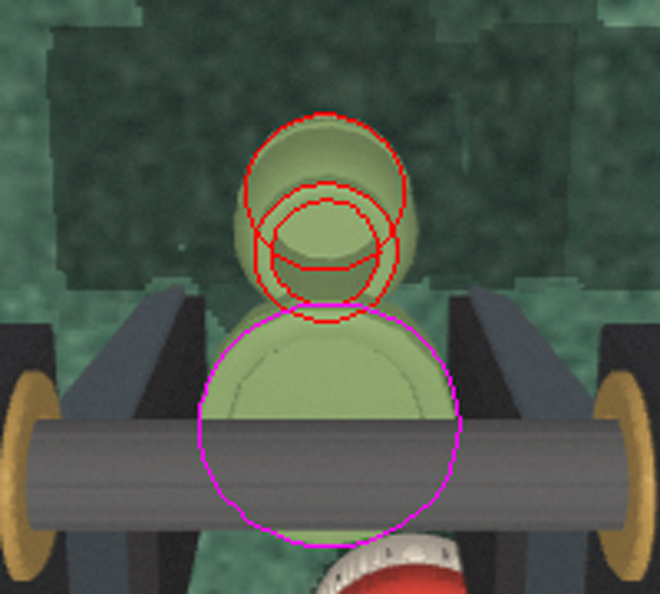

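The overlay of the fitted jar rim (red) and held lid (magenta) matches, and both are centred in y within 1 mm. Lowering.

Request:
arm_command([
  {"xyz": [0.0005,-0.0005,0.02],"twist": 0},
  {"xyz": [0,0,0.02],"twist": 0},
  {"xyz": [0,0,0.02],"twist": 0},
  {"xyz": [0,0,0.013],"twist": 0},
  {"xyz": [0,0,0.008],"twist": 0},
  {"xyz": [0,0,0.006],"twist": 0},
  {"xyz": [0,0,0.002],"twist": 0},
  {"xyz": [0,0,0],"twist": 0},
])

```text
time: 11.9
tcp_pos: [446.8, 125.5, 69.0]
ee_rot: [[-1.0, -0.001, 0.0], [-0.001, 1.0, 0.0], [-0.0, 0.0, -1.0]]
wrist_force: [-0.9, -0.2, -0.9]
width: 37.0
gripper_force: 15.0
```

Request:
arm_command([
  {"xyz": [0,0,0.001],"twist": 0},
  {"xyz": [0,0,0],"twist": 0},
  {"xyz": [0,0,0],"twist": 0},
  {"xyz": [0,0,0],"twist": 0},
  {"xyz": [0,0,0],"twist": 0},
  {"xyz": [0,0,0],"twist": 0},
  {"xyz": [0,0,0],"twist": 0},
  {"xyz": [0,0,0],"twist": 0},
])

```text
time: 12.9
tcp_pos: [446.7, 125.4, 67.9]
ee_rot: [[-1.0, -0.001, 0.0], [-0.001, 1.0, 0.0], [-0.0, 0.0, -1.0]]
wrist_force: [0.5, 0.2, 1.8]
width: 36.8
gripper_force: 15.0
```

Request:
arm_command([
  {"xyz": [0,0,0],"twist": 0},
  {"xyz": [0,0,0],"twist": 0},
  {"xyz": [0,0,0],"twist": 0},
  {"xyz": [0,0,0],"twist": 0},
  {"xyz": [0,0,0],"twist": 0},
  {"xyz": [0,0,0],"twist": 0},
  {"xyz": [0,0,-0.02],"twist": 0},
  {"xyz": [0,0,-0.03],"twist": 0},
], fingers=-1)

```text
time: 13.9
tcp_pos: [446.0, 125.3, 117.8]
ee_rot: [[-1.0, -0.001, -0.002], [-0.001, 1.0, -0.0], [0.002, -0.0, -1.0]]
wrist_force: [-0.1, -0.1, 0.6]
width: 91.1
gripper_force: 0.0
```

Request:
arm_command([
  {"xyz": [0,0,-0.04],"twist": 0},
  {"xyz": [0,0,-0.04],"twist": 0},
  {"xyz": [0,0,0],"twist": 0},
  {"xyz": [0,0,0],"twist": 0},
  {"xyz": [0,0,0],"twist": 0},
  {"xyz": [0,0,0],"twist": 0},
  {"xyz": [0,0,0],"twist": 0},
  {"xyz": [0,0,0],"twist": 0},
])

```text
time: 14.9
tcp_pos: [446.6, 125.4, 197.7]
ee_rot: [[-1.0, -0.001, -0.0], [-0.001, 1.0, -0.0], [0.0, -0.0, -1.0]]
wrist_force: [0.2, -0.1, -0.7]
width: 91.3
gripper_force: 0.0
```

```bash
python3 - <<'E'
from look import *
ci=camera_info('wrist'); im=snapshot('wrist')
for q in silhouettes('wrist','lid_sage')[:1]: print(round(q['conf'],2),q['rect'],fitdisc(q['pixels'],ci,'sage',70,(447,126)))
for n,z in (('sage',70),):
  for q in silhouettes('wrist','jar_'+n)[:1]: print(round(q['conf'],2),q['rect'],fitjar(q['pixels'],ci,n,(447,126)))
o=im.copy()
for z,r in ((82,19),(70,19),(0,23)): cv2.polylines(o,[circ(ci,446.6,125.5,z,r).astype(np.int32)],True,(0,0,255))
cv2.imwrite('pics/w6.png',np.hstack([cv2.resize(q[170:290,260:380],(400,400),interpolation=cv2.INTER_CUBIC) for q in (im,o)]))
E
```

```text
0.94 [296.6, 204.9, 44.0, 50.6] (array([446.7, 125.2]), np.float64(0.93))
0.85 [298.7, 191.4, 48.5, 38.4] (array([445.6, 125.2,  29.7]), np.float64(0.364))
```

View pics/w6.png

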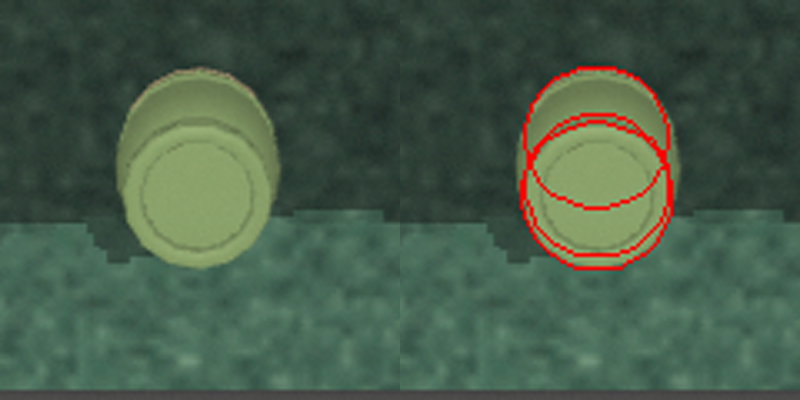

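The sage lid is seated: its disc outline falls on the predicted circles at the rim height. Returning to the stack.

Request:
arm_command([
  {"xyz": [0,-0.06,0],"twist": 0},
  {"xyz": [0,-0.0625,0],"twist": 0},
  {"xyz": [0,-0.0625,0],"twist": 0},
  {"xyz": [-0.002,-0.0625,0],"twist": 0},
  {"xyz": [-0.002,-0.0625,0],"twist": 0},
  {"xyz": [-0.002,-0.0625,0],"twist": 0},
  {"xyz": [-0.002,-0.0625,0],"twist": 0},
  {"xyz": [0,-0.05,0],"twist": 0},
])

```text
time: 16.05
tcp_pos: [454.8, -362.0, 197.9]
ee_rot: [[-1.0, 0.0, 0.0], [0.0, 1.0, -0.0], [-0.0, -0.0, -1.0]]
wrist_force: [0.6, 0.2, -0.6]
width: 91.0
gripper_force: 0.0
```

Request:
arm_command([
  {"xyz": [0,-0.015,0.01],"twist": 0},
  {"xyz": [0,0,0.01],"twist": 0},
  {"xyz": [0,0,0],"twist": 0},
  {"xyz": [0,0,0],"twist": 0},
  {"xyz": [0,0,0],"twist": 0},
  {"xyz": [0,0,0],"twist": 0},
  {"xyz": [0,0,0],"twist": 0},
  {"xyz": [0,0,0],"twist": 0},
])

```text
time: 17.05
tcp_pos: [455.0, -374.4, 177.9]
ee_rot: [[-1.0, -0.001, 0.0], [-0.001, 1.0, -0.0], [-0.0, -0.0, -1.0]]
wrist_force: [-1.0, 0.2, -1.0]
width: 91.3
gripper_force: 0.0
```

```bash
python3 - <<'E'
from look import *
ci=camera_info('wrist'); im=snapshot('wrist'); cv2.imwrite('pics/w7f.png',im)
for n,zb in (('rust',43),('blue',26),('cream',9)):
    for q in silhouettes('wrist','lid_'+n)[:3]: print(n,np.round(q['rect']),round(q['conf'],2),fitdisc(q['pixels'],ci,n,zb,(453,-377)))
print(state()['tcp_pos'])
o=im.copy()
for z,r in ((55,24),(38,29),(21,34)): cv2.polylines(o,[circ(ci,455,-376.5,z,r).astype(np.int32)],True,(0,255,255))
cv2.imwrite('pics/w7.png',np.hstack([cv2.resize(q[170:290,260:380],(400,400),interpolation=cv2.INTER_CUBIC) for q in (im,o)]))
E
```

```text
rust [287. 198.  57.  56.] 0.94 (array([ 453.8, -376.4]), np.float64(0.92))
blue [287. 190.  64.  65.] 0.57 (array([ 453.3, -375. ]), np.float64(0.217))
cream [188.  51.  78.  84.] 0.66 (array([ 453., -377.]), np.float64(0.0))
cream [280. 186.  68.  49.] 0.64 (array([ 451.4, -377. ]), np.float64(0.141))
cream [341.  49.  79.  86.] 0.61 (array([ 453., -377.]), np.float64(0.0))
[ 455.04117502 -374.46751901  177.83567107]
```

View pics/w7.png

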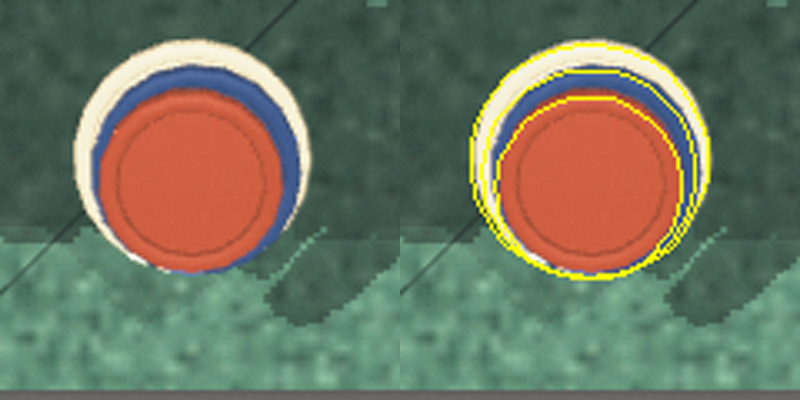

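The picture shows rust at the top of the stack, concentric within 2 mm of the predicted circles. Picking the rust lid.

Request:
arm_command([
  {"xyz": [0.001,-0.002,0.03],"twist": 0},
  {"xyz": [0,0,0.03],"twist": 0},
  {"xyz": [0,0,0.03],"twist": 0},
  {"xyz": [0,0,0.025],"twist": 0},
  {"xyz": [0,0,0.015],"twist": 0},
  {"xyz": [0,0,0.007],"twist": 0},
  {"xyz": [0,0,0],"twist": 0},
  {"xyz": [0,0,0],"twist": 0},
])

```text
time: 18.25
tcp_pos: [454.5, -376.8, 41.6]
ee_rot: [[-1.0, -0.001, 0.001], [-0.001, 1.0, -0.001], [-0.001, -0.001, -1.0]]
wrist_force: [0.5, 0.5, 0.5]
width: 91.3
gripper_force: 0.0
```

Request:
arm_command([
  {"xyz": [0,0,0],"twist": 0},
  {"xyz": [0,0,0],"twist": 0},
  {"xyz": [0,0,0],"twist": 0},
  {"xyz": [0,0,0],"twist": 0},
  {"xyz": [0,0,0],"twist": 0},
  {"xyz": [0,0,0],"twist": 0},
  {"xyz": [0,0,0],"twist": 0},
  {"xyz": [0,0,0],"twist": 0},
], fingers=1, squeeze=15)

```text
time: 19.25
tcp_pos: [454.0, -376.5, 40.8]
ee_rot: [[-1.0, -0.001, 0.0], [-0.001, 1.0, -0.0], [-0.0, -0.0, -1.0]]
wrist_force: [-0.3, 0.0, 0.5]
width: 47.2
gripper_force: 15.0
```

Request:
arm_command([
  {"xyz": [0,0,-0.02],"twist": 0},
  {"xyz": [0,0,-0.05],"twist": 0},
  {"xyz": [0,0.03,-0.045],"twist": 0},
  {"xyz": [0,0.06,-0.02],"twist": 0},
  {"xyz": [0,0.06,0],"twist": 0},
  {"xyz": [0,0.06,0],"twist": 0},
  {"xyz": [0,0.06,0],"twist": 0},
  {"xyz": [0,0.044,0],"twist": 0},
])

```text
time: 20.25
tcp_pos: [453.5, -61.1, 176.9]
ee_rot: [[-1.0, -0.002, 0.001], [-0.002, 1.0, -0.0], [-0.001, -0.0, -1.0]]
wrist_force: [0.6, -0.3, -0.8]
width: 47.4
gripper_force: 15.0
```

Request:
arm_command([
  {"xyz": [0,0,0],"twist": 0},
  {"xyz": [0,0,0],"twist": 0},
  {"xyz": [0,0,0],"twist": 0},
  {"xyz": [0,0,0],"twist": 0},
  {"xyz": [0,0,0],"twist": 0},
  {"xyz": [0,0,0],"twist": 0},
  {"xyz": [0,0,0],"twist": 0},
  {"xyz": [0,0,0],"twist": 0},
])

```text
time: 21.25
tcp_pos: [453.7, -63.1, 175.6]
ee_rot: [[-1.0, -0.001, -0.0], [-0.001, 1.0, -0.0], [0.0, -0.0, -1.0]]
wrist_force: [-0.5, 0.3, -0.1]
width: 46.9
gripper_force: 15.0
```

```bash
cat > m.py <<'E'
from look import *
import sys
n,x,y=sys.argv[1],float(sys.argv[2]),float(sys.argv[3])
ci=camera_info('wrist'); im=snapshot('wrist'); cv2.imwrite(f'pics/m_{n}.png',im)
for q in silhouettes('wrist','jar_'+n)[:1]: print('jar',round(q['conf'],2),q['rect'],fitjar(q['pixels'],ci,n,(x,y)))
t=np.array(state()['tcp_pos'])
for q in silhouettes('wrist','lid_'+n)[:2]: print('lid',round(q['conf'],2),q['rect'],fitdisc(q['pixels'],ci,n,t[2]+2.2,t[:2]))
print(np.round(t,1))
E
python3 m.py rust 453 -63
```

```text
jar 0.88 [287.6, 190.1, 64.2, 56.2] (array([453.7, -62.8,  27.8]), np.float64(0.727))
lid 0.8 [272.1, 237.0, 95.5, 100.5] (array([453.6, -63.7]), np.float64(0.568))
[453.8 -63.1 175.6]
```

Request:
arm_command([
  {"xyz": [0,0,0.02],"twist": 0},
  {"xyz": [0,0,0.02],"twist": 0},
  {"xyz": [0,0,0.02],"twist": 0},
  {"xyz": [0,0,0.014],"twist": 0},
  {"xyz": [0,0,0.01],"twist": 0},
  {"xyz": [0,0,0.006],"twist": 0},
  {"xyz": [0,0,0.002],"twist": 0},
  {"xyz": [0,0,0.001],"twist": 0},
])

```text
time: 22.4
tcp_pos: [454.0, -63.2, 82.8]
ee_rot: [[-1.0, -0.001, 0.001], [-0.001, 1.0, -0.0], [-0.001, -0.0, -1.0]]
wrist_force: [0.1, -0.2, -0.5]
width: 47.5
gripper_force: 15.0
```

Request:
arm_command([
  {"xyz": [0,0,0],"twist": 0},
  {"xyz": [0,0,0],"twist": 0},
  {"xyz": [0,0,0],"twist": 0},
  {"xyz": [0,0,0],"twist": 0},
  {"xyz": [0,0,0],"twist": 0},
  {"xyz": [0,0,0],"twist": 0},
  {"xyz": [0,0,0],"twist": 0},
  {"xyz": [0,0,0],"twist": 0},
])

```text
time: 23.4
tcp_pos: [453.9, -63.2, 82.7]
ee_rot: [[-1.0, -0.001, 0.0], [-0.001, 1.0, -0.0], [-0.0, -0.0, -1.0]]
wrist_force: [-0.3, 0.9, 2.8]
width: 47.0
gripper_force: 15.0
```

Contact is felt at the seated height. Releasing, checking and heading on.

Request:
arm_command([
  {"xyz": [0,0,0],"twist": 0},
  {"xyz": [0,0,0],"twist": 0},
  {"xyz": [0,0,0],"twist": 0},
  {"xyz": [0,0,0],"twist": 0},
  {"xyz": [0,0,0],"twist": 0},
  {"xyz": [0,0,0],"twist": 0},
  {"xyz": [0,0,-0.02],"twist": 0},
  {"xyz": [0,0,-0.03],"twist": 0},
], fingers=-1)

```text
time: 24.4
tcp_pos: [453.1, -63.0, 132.6]
ee_rot: [[-1.0, -0.001, -0.002], [-0.001, 1.0, 0.0], [0.002, 0.0, -1.0]]
wrist_force: [0.1, 0.8, 0.1]
width: 91.1
gripper_force: 0.0
```

Request:
arm_command([
  {"xyz": [0,0,-0.03],"twist": 0},
  {"xyz": [0,0,-0.03],"twist": 0},
  {"xyz": [0,0,0],"twist": 0},
  {"xyz": [0,0,0],"twist": 0},
  {"xyz": [0,0,0],"twist": 0},
  {"xyz": [0,0,0],"twist": 0},
  {"xyz": [0,0,0],"twist": 0},
  {"xyz": [0,0,0],"twist": 0},
])

```text
time: 25.4
tcp_pos: [453.7, -63.1, 192.5]
ee_rot: [[-1.0, -0.001, -0.0], [-0.001, 1.0, 0.0], [0.0, 0.0, -1.0]]
wrist_force: [-0.4, 0.9, -0.1]
width: 91.4
gripper_force: 0.0
```

```bash
python3 - <<'E'
from look import *
ci=camera_info('wrist'); im=snapshot('wrist'); cv2.imwrite('pics/w8.png',im)
for q in silhouettes('wrist','lid_rust')[:1]: print(round(q['conf'],2),q['rect'],fitdisc(q['pixels'],ci,'rust',85,(453,-63)))
print(state()['tcp_pos'])
E
```

```text
0.59 [289.0, 203.1, 58.7, 59.1] (array([453.3, -63.7]), np.float64(0.933))
[453.75949109 -63.14132751 192.53615948]
```

Request:
arm_command([
  {"xyz": [0,-0.05,0],"twist": 0},
  {"xyz": [0,-0.06,0],"twist": 0},
  {"xyz": [0,-0.06,0],"twist": 0},
  {"xyz": [0,-0.06,0],"twist": 0},
  {"xyz": [0,-0.06,0],"twist": 0},
  {"xyz": [0,-0.023,0],"twist": 0},
  {"xyz": [0,0,0.025],"twist": 0},
  {"xyz": [0,0,0],"twist": 0},
])

```text
time: 26.5
tcp_pos: [453.1, -375.0, 166.0]
ee_rot: [[-1.0, -0.001, -0.003], [-0.001, 1.0, 0.002], [0.003, 0.002, -1.0]]
wrist_force: [0.6, 0.6, -1.3]
width: 91.1
gripper_force: 0.0
```

```bash
python3 - <<'E'
from look import *
ci=camera_info('wrist'); im=snapshot('wrist'); cv2.imwrite('pics/w9f.png',im)
for n,zb in (('blue',26),('cream',9)):
    for q in silhouettes('wrist','lid_'+n)[:3]: print(n,np.round(q['rect']),round(q['conf'],2),fitdisc(q['pixels'],ci,n,zb,(453,-377)))
print(state()['tcp_pos'])
E
```

```text
blue [285. 193.  69.  68.] 0.84 (array([ 454.2, -375.9]), np.float64(0.95))
cream [179.  50.  84.  88.] 0.91 (array([ 453., -377.]), np.float64(0.0))
cream [343.  49.  80.  87.] 0.79 (array([ 453., -377.]), np.float64(0.0))
cream [280. 189.  75.  62.] 0.6 (array([ 453.3, -377. ]), np.float64(0.182))
[ 454.43016889 -375.76904689  168.37091517]
```

Request:
arm_command([
  {"xyz": [0,0,0.03],"twist": 0},
  {"xyz": [0,0,0.035],"twist": 0},
  {"xyz": [0,0,0.03],"twist": 0},
  {"xyz": [0,0,0.025],"twist": 0},
  {"xyz": [0,0,0.015],"twist": 0},
  {"xyz": [0,0,0.006],"twist": 0},
  {"xyz": [0,0,0.002],"twist": 0},
  {"xyz": [0,0,0],"twist": 0},
])

```text
time: 27.65
tcp_pos: [454.4, -376.4, 25.3]
ee_rot: [[-1.0, -0.001, 0.001], [-0.001, 1.0, -0.001], [-0.001, -0.001, -1.0]]
wrist_force: [1.2, -0.4, 0.2]
width: 91.2
gripper_force: 0.0
```

Request:
arm_command([
  {"xyz": [0,0,0],"twist": 0},
  {"xyz": [0,0,0],"twist": 0},
  {"xyz": [0,0,0],"twist": 0},
  {"xyz": [0,0,0],"twist": 0},
  {"xyz": [0,0,0],"twist": 0},
  {"xyz": [0,0,0],"twist": 0},
  {"xyz": [0,0,0],"twist": 0},
  {"xyz": [0,0,0],"twist": 0},
], fingers=1, squeeze=15)

```text
time: 28.65
tcp_pos: [454.1, -376.2, 24.7]
ee_rot: [[-1.0, -0.001, 0.0], [-0.001, 1.0, -0.0], [-0.0, -0.0, -1.0]]
wrist_force: [-0.5, 0.8, 3.1]
width: 57.1
gripper_force: 15.0
```

Request:
arm_command([
  {"xyz": [0,0,-0.02],"twist": 0},
  {"xyz": [0,0,-0.05],"twist": 0},
  {"xyz": [0,0,-0.05],"twist": 0},
  {"xyz": [0,0.05,-0.045],"twist": 0},
  {"xyz": [0,0.06,0],"twist": 0},
  {"xyz": [0,0.065,0],"twist": 0},
  {"xyz": [0,0,0],"twist": 0},
  {"xyz": [0,0,0],"twist": 0},
])

```text
time: 29.65
tcp_pos: [454.3, -207.4, 187.4]
ee_rot: [[-1.0, -0.002, 0.001], [-0.002, 1.0, -0.001], [-0.001, -0.001, -1.0]]
wrist_force: [-0.5, -0.2, -0.8]
width: 56.9
gripper_force: 15.0
```

```bash
python3 m.py blue 455 -200
```

```text
jar 0.6 [291.1, 182.3, 82.0, 69.2] (array([ 454.7, -197.2,   24.1]), np.float64(0.631))
lid 0.65 [262.4, 227.9, 113.2, 117.0] (array([ 454.3, -207.5]), np.float64(0.607))
[ 454.1 -208.1  186.9]
```

Request:
arm_command([
  {"xyz": [0,0.005,0],"twist": 0},
  {"xyz": [0,0.005,0],"twist": 0},
  {"xyz": [0,0,0],"twist": 0},
  {"xyz": [0,0,0],"twist": 0},
  {"xyz": [0,0,0],"twist": 0},
  {"xyz": [0,0,0],"twist": 0},
  {"xyz": [0,0,0],"twist": 0},
  {"xyz": [0,0,0],"twist": 0},
])

```text
time: 30.8
tcp_pos: [453.9, -197.2, 186.4]
ee_rot: [[-1.0, -0.001, 0.0], [-0.001, 1.0, -0.0], [-0.0, -0.0, -1.0]]
wrist_force: [0.4, 1.1, -0.8]
width: 57.3
gripper_force: 15.0
```

```bash
python3 m.py blue 455 -198; python3 - <<'E'
from look import *
ci=camera_info('wrist'); im=cv2.imread('pics/m_blue.png'); o=im.copy(); t=state()['tcp_pos']
for z,r in ((100,26.5),(100,22.5),(76,33),(0,33)): cv2.polylines(o,[circ(ci,454.5,-197.6,z,r).astype(np.int32)],True,(0,255,255))
cv2.polylines(o,[circ(ci,t[0],t[1],t[2]+13.3,29).astype(np.int32)],True,(255,0,255))
cv2.imwrite('pics/w10.png',np.hstack([cv2.resize(q[170:350,230:410],(400,400),interpolation=cv2.INTER_CUBIC) for q in (im,o)]))
E
```

```text
jar 0.76 [277.6, 182.0, 79.9, 59.2] (array([ 453.6, -197.6,   28.6]), np.float64(0.607))
lid 0.84 [259.8, 228.3, 115.4, 118.8] (array([ 454.7, -197.6]), np.float64(0.608))
[ 453.9 -197.2  186.4]
```

View pics/w10.png

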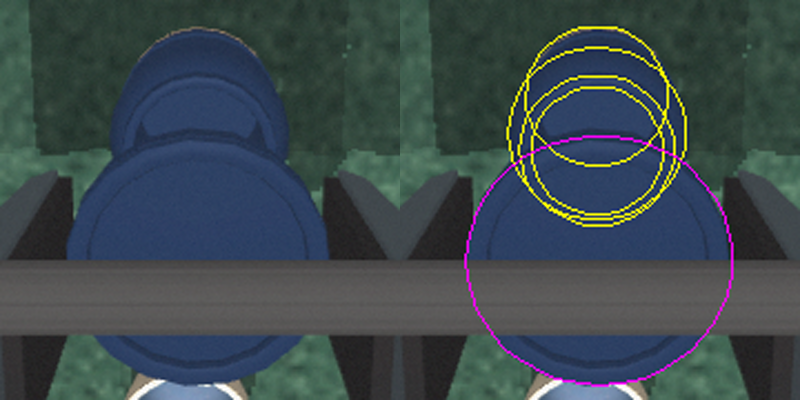

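The overlay on the blue jar (yellow) and the held blue lid (magenta) agrees within 1 mm. Lowering.

Request:
arm_command([
  {"xyz": [0,0,0.02],"twist": 0},
  {"xyz": [0,0,0.02],"twist": 0},
  {"xyz": [0,0,0.02],"twist": 0},
  {"xyz": [0,0,0.012],"twist": 0},
  {"xyz": [0,0,0.008],"twist": 0},
  {"xyz": [0,0,0.005],"twist": 0},
  {"xyz": [0,0,0.002],"twist": 0},
  {"xyz": [0,0,0.001],"twist": 0},
])

```text
time: 31.95
tcp_pos: [454.1, -197.3, 98.6]
ee_rot: [[-1.0, -0.001, 0.0], [-0.001, 1.0, -0.0], [-0.0, -0.0, -1.0]]
wrist_force: [-0.5, -0.1, -1.0]
width: 56.9
gripper_force: 15.0
```

Request:
arm_command([
  {"xyz": [0,0,0],"twist": 0},
  {"xyz": [0,0,0],"twist": 0},
  {"xyz": [0,0,0],"twist": 0},
  {"xyz": [0,0,0],"twist": 0},
  {"xyz": [0,0,0],"twist": 0},
  {"xyz": [0,0,0],"twist": 0},
  {"xyz": [0,0,0],"twist": 0},
  {"xyz": [0,0,0],"twist": 0},
])

```text
time: 32.95
tcp_pos: [454.0, -197.3, 98.5]
ee_rot: [[-1.0, -0.001, 0.0], [-0.001, 1.0, -0.0], [-0.0, -0.0, -1.0]]
wrist_force: [-0.1, 0.1, 3.5]
width: 57.2
gripper_force: 15.0
```

Request:
arm_command([
  {"xyz": [0,0,0],"twist": 0},
  {"xyz": [0,0,0],"twist": 0},
  {"xyz": [0,0,0],"twist": 0},
  {"xyz": [0,0,0],"twist": 0},
  {"xyz": [0,0,0],"twist": 0},
  {"xyz": [0,0,0],"twist": 0},
  {"xyz": [0,0,-0.02],"twist": 0},
  {"xyz": [0,0,-0.03],"twist": 0},
], fingers=-1)

```text
time: 33.95
tcp_pos: [453.3, -196.9, 148.4]
ee_rot: [[-1.0, -0.001, -0.002], [-0.001, 1.0, 0.001], [0.002, 0.001, -1.0]]
wrist_force: [1.0, 0.0, 0.0]
width: 90.9
gripper_force: 0.0
```

Request:
arm_command([
  {"xyz": [0,0,-0.03],"twist": 0},
  {"xyz": [0,0,-0.03],"twist": 0},
  {"xyz": [0,0,0],"twist": 0},
  {"xyz": [0,0,0],"twist": 0},
  {"xyz": [0,0,0],"twist": 0},
  {"xyz": [0,0,0],"twist": 0},
  {"xyz": [0,0,0],"twist": 0},
  {"xyz": [0,0,0],"twist": 0},
])

```text
time: 34.95
tcp_pos: [453.9, -197.2, 208.3]
ee_rot: [[-1.0, -0.001, -0.0], [-0.001, 1.0, 0.0], [0.0, 0.0, -1.0]]
wrist_force: [1.0, -0.4, -0.5]
width: 91.3
gripper_force: 0.0
```

```bash
python3 - <<'E'
from look import *
ci=camera_info('wrist'); im=snapshot('wrist'); cv2.imwrite('pics/w11.png',im)
for q in silhouettes('wrist','lid_blue')[:1]: print(round(q['conf'],2),q['rect'],fitdisc(q['pixels'],ci,'blue',100,(454,-198)))
print(state()['tcp_pos'])
E
```

```text
0.74 [282.3, 197.4, 71.1, 74.1] (array([ 454.3, -198.2]), np.float64(0.939))
[ 453.87730891 -197.16120227  208.36182342]
```

Request:
arm_command([
  {"xyz": [0,-0.04,0],"twist": 0},
  {"xyz": [0,-0.06,0],"twist": 0},
  {"xyz": [0,-0.06,0],"twist": 0},
  {"xyz": [0,-0.02,0.02],"twist": 0},
  {"xyz": [0,0,0.025],"twist": 0},
  {"xyz": [0,0,0],"twist": 0},
  {"xyz": [0,0,0],"twist": 0},
  {"xyz": [0,0,0],"twist": 0},
])

```text
time: 36.05
tcp_pos: [454.6, -377.3, 164.6]
ee_rot: [[-1.0, -0.001, 0.001], [-0.001, 1.0, -0.001], [-0.001, -0.001, -1.0]]
wrist_force: [-0.1, 0.4, 0.5]
width: 91.1
gripper_force: 0.0
```

```bash
python3 - <<'E'
from look import *
ci=camera_info('wrist'); im=snapshot('wrist'); cv2.imwrite('pics/w12f.png',im)
for q in silhouettes('wrist','lid_cream')[:4]: print(np.round(q['rect']),round(q['conf'],2),fitdisc(q['pixels'],ci,'cream',9,(453,-377)))
print(state()['tcp_pos'])
E
```

```text
[284. 184.  75.  75.] 0.89 (array([ 453.9, -376.4]), np.float64(0.967))
[347.  48.  84.  88.] 0.77 (array([ 453., -377.]), np.float64(0.0))
[184.  45.  80.  92.] 0.66 (array([ 453., -377.]), np.float64(0.0))
[ 454.45724386 -377.28741325  164.33519565]
```

The cream lid is the detection at (321,221), where the stack stood. The other two, at (389,92) and (224,91), are the look-alikes. Picking it up.

Request:
arm_command([
  {"xyz": [0.0005,0.001,0.035],"twist": 0},
  {"xyz": [0,0,0.035],"twist": 0},
  {"xyz": [0,0,0.035],"twist": 0},
  {"xyz": [0,0,0.025],"twist": 0},
  {"xyz": [0,0,0.018],"twist": 0},
  {"xyz": [0,0,0.008],"twist": 0},
  {"xyz": [0,0,0.0015],"twist": 0},
  {"xyz": [0,0,0],"twist": 0},
])

```text
time: 37.15
tcp_pos: [453.9, -376.6, 6.6]
ee_rot: [[-1.0, -0.001, 0.001], [-0.001, 1.0, -0.001], [-0.001, -0.001, -1.0]]
wrist_force: [-0.1, 0.1, 0.3]
width: 91.2
gripper_force: 0.0
```

Request:
arm_command([
  {"xyz": [0,0,0],"twist": 0},
  {"xyz": [0,0,0],"twist": 0},
  {"xyz": [0,0,0],"twist": 0},
  {"xyz": [0,0,0],"twist": 0},
  {"xyz": [0,0,0],"twist": 0},
  {"xyz": [0,0,0],"twist": 0},
  {"xyz": [0,0,0],"twist": 0},
  {"xyz": [0,0,0],"twist": 0},
], fingers=1, squeeze=15)

```text
time: 38.15
tcp_pos: [453.7, -376.3, 6.1]
ee_rot: [[-1.0, -0.001, 0.0], [-0.001, 1.0, -0.0], [-0.0, -0.0, -1.0]]
wrist_force: [-1.2, 0.6, 6.4]
width: 67.7
gripper_force: 15.0
```

Request:
arm_command([
  {"xyz": [0,0,-0.02],"twist": 0},
  {"xyz": [0,0,-0.05],"twist": 0},
  {"xyz": [0,0,-0.06],"twist": 0},
  {"xyz": [0,0.03,-0.05],"twist": 0},
  {"xyz": [0,0.06,-0.015],"twist": 0},
  {"xyz": [0,0.06,0],"twist": 0},
  {"xyz": [0,0.06,0],"twist": 0},
  {"xyz": [0,0.06,0],"twist": 0},
])

```text
time: 39.15
tcp_pos: [452.9, -104.4, 202.1]
ee_rot: [[-1.0, -0.0, 0.001], [-0.0, 1.0, -0.0], [-0.001, -0.0, -1.0]]
wrist_force: [1.5, -0.0, -1.1]
width: 67.4
gripper_force: 15.0
```

Request:
arm_command([
  {"xyz": [0,0.06,0],"twist": 0},
  {"xyz": [0.002,0.06,0],"twist": 0},
  {"xyz": [0.002,0.06,0],"twist": 0},
  {"xyz": [0.002,0.06,0],"twist": 0},
  {"xyz": [0.002,0.06,0],"twist": 0},
  {"xyz": [0.002,0.05,0],"twist": 0},
  {"xyz": [0.003,0.03,0],"twist": 0},
  {"xyz": [0,0,0],"twist": 0},
])

```text
time: 40.15
tcp_pos: [439.6, 275.3, 201.8]
ee_rot: [[-1.0, -0.003, 0.001], [-0.003, 1.0, 0.0], [-0.001, 0.0, -1.0]]
wrist_force: [-0.0, -0.2, 0.1]
width: 67.4
gripper_force: 15.0
```

```bash
python3 m.py cream 440 274
```

```text
jar 0.86 [269.5, 177.5, 94.4, 55.9] (array([440.4, 272.8,  31. ]), np.float64(0.495))
lid 0.91 [248.9, 222.3, 137.6, 130.0] (array([440.4, 274.5]), np.float64(0.682))
[439.7 273.5 201.4]
```

```bash
python3 - <<'E'
from look import *
ci=camera_info('wrist'); im=cv2.imread('pics/m_cream.png'); o=im.copy(); t=state()['tcp_pos']
for z,r in ((115,31.5),(115,27.5),(94,38),(0,38)): cv2.polylines(o,[circ(ci,440.4,272.8,z,r).astype(np.int32)],True,(0,0,255))
cv2.polylines(o,[circ(ci,t[0],t[1],t[2]+14.9,34).astype(np.int32)],True,(255,0,255))
cv2.imwrite('pics/w13.png',np.hstack([cv2.resize(q[165:365,220:420],(400,400),interpolation=cv2.INTER_CUBIC) for q in (im,o)]))
E
```

```text
(no output)
```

View pics/w13.png

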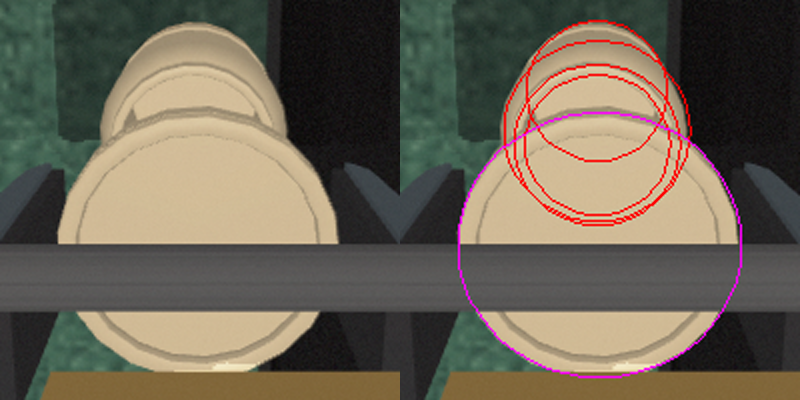

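The overlay shows the cream jar and held lid centred to about 1 mm; I correct by 1 mm and lower.

Request:
arm_command([
  {"xyz": [-0.0005,-0.001,0.02],"twist": 0},
  {"xyz": [0,0,0.02],"twist": 0},
  {"xyz": [0,0,0.02],"twist": 0},
  {"xyz": [0,0,0.013],"twist": 0},
  {"xyz": [0,0,0.008],"twist": 0},
  {"xyz": [0,0,0.005],"twist": 0},
  {"xyz": [0,0,0.002],"twist": 0},
  {"xyz": [0,0,0.001],"twist": 0},
])

```text
time: 41.3
tcp_pos: [440.6, 272.9, 112.1]
ee_rot: [[-1.0, -0.001, 0.0], [-0.001, 1.0, 0.0], [-0.0, 0.0, -1.0]]
wrist_force: [-0.9, -0.4, 1.0]
width: 67.3
gripper_force: 15.0
```

Request:
arm_command([
  {"xyz": [0,0,0],"twist": 0},
  {"xyz": [0,0,0],"twist": 0},
  {"xyz": [0,0,0],"twist": 0},
  {"xyz": [0,0,0],"twist": 0},
  {"xyz": [0,0,0],"twist": 0},
  {"xyz": [0,0,0],"twist": 0},
  {"xyz": [0,0,0],"twist": 0},
  {"xyz": [0,0,0],"twist": 0},
])

```text
time: 42.3
tcp_pos: [440.7, 272.9, 112.1]
ee_rot: [[-1.0, -0.001, 0.0], [-0.001, 1.0, 0.0], [-0.0, 0.0, -1.0]]
wrist_force: [0.4, 0.5, 5.8]
width: 67.2
gripper_force: 15.0
```

Request:
arm_command([
  {"xyz": [0,0,0],"twist": 0},
  {"xyz": [0,0,0],"twist": 0},
  {"xyz": [0,0,0],"twist": 0},
  {"xyz": [0,0,0],"twist": 0},
  {"xyz": [0,0,0],"twist": 0},
  {"xyz": [0,0,0],"twist": 0},
  {"xyz": [0,0,-0.02],"twist": 0},
  {"xyz": [0,0,-0.03],"twist": 0},
], fingers=-1)

```text
time: 43.3
tcp_pos: [440.0, 272.5, 161.8]
ee_rot: [[-1.0, -0.001, -0.002], [-0.001, 1.0, -0.001], [0.002, -0.001, -1.0]]
wrist_force: [0.5, 0.3, 0.7]
width: 91.5
gripper_force: 0.0
```

Request:
arm_command([
  {"xyz": [0,0,-0.04],"twist": 0},
  {"xyz": [0,0,-0.04],"twist": 0},
  {"xyz": [0,-0.04,0],"twist": 0},
  {"xyz": [0,-0.04,0],"twist": 0},
  {"xyz": [0,-0.02,0],"twist": 0},
  {"xyz": [0,0,0],"twist": 0},
  {"xyz": [0,0,0],"twist": 0},
  {"xyz": [0,0,0],"twist": 0},
])

```text
time: 44.3
tcp_pos: [440.6, 173.5, 241.9]
ee_rot: [[-1.0, -0.002, -0.0], [-0.002, 1.0, 0.0], [0.0, 0.0, -1.0]]
wrist_force: [-0.2, -0.8, -0.4]
width: 91.3
gripper_force: 0.0
```

```bash
python3 - <<'E'
from look import *
w=snapshot('wrist'); ci=camera_info('wrist'); o=w.copy()
for q in silhouettes('wrist','lid_cream')[:1]: print(round(q['conf'],2),np.round(q['rect']),fitdisc(q['pixels'],ci,'cream',115,(440,273)))
J={'cream':(440.6,272.8),'sage':(446.6,125.5),'rust':(453.6,-63),'blue':(454.2,-197.5)}
s=snapshot('side'); sc=camera_info('side'); so=s.copy()
for n,(x,y) in J.items():
    H=DIM[n][0]
    for z in (H,H+12):
        cv2.polylines(so,[circ(sc,x,y,z,LR[n]).astype(np.int32)],True,(255,255,0))
A=cv2.resize(s[110:310,270:390],(348,580),interpolation=cv2.INTER_CUBIC);B=cv2.resize(so[110:310,270:390],(348,580),interpolation=cv2.INTER_CUBIC)
cv2.imwrite('pics/end.png',np.hstack([A,B]));cv2.imwrite('pics/endw.png',w); print(state()['tcp_pos'])
E
```

```text
0.63 [393. 192.  83.  71.] (array([441.2, 272.2]), np.float64(0.854))
[440.51508263 173.25929138 241.82588236]
```

View pics/end.png

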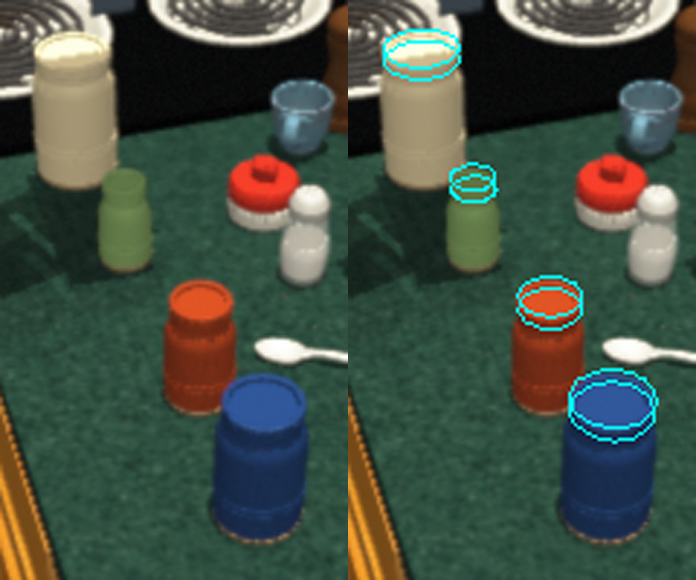

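View pics/endw.png

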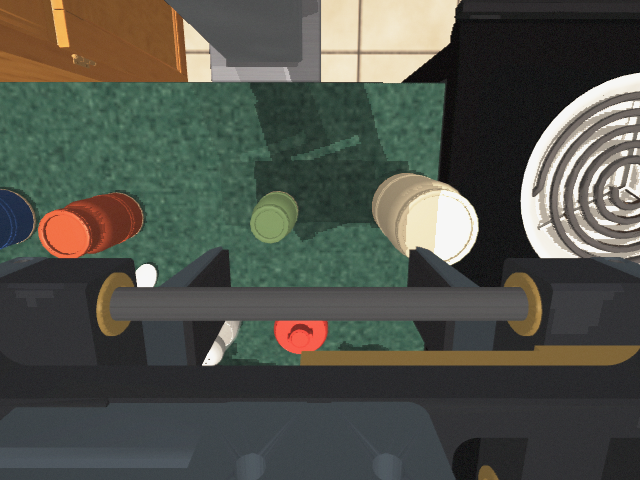

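The side view shows all four jars upright and closed with level lids of their own colour. The wrist view shows rust (65,232), sage (270,218) and cream (437,225) seated, with the gripper clear.

```bash
python3 -c "
from rig import env
print(env.job_done())"
```

```text
the job is handed in; nothing more can be done
None
```

I put the cream, blue, rust and sage lids on their own jars; in the last pictures all four sat level on upright jars, and I handed the job in at about 45 s with the gripper clear (no verdict came back).

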